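# Crimp the capped vial with the bench crimper

## Task

One of the two bench crimpers has a capped vial standing in its nest. Swing that crimper's handle all the way down to its stop, hold it there for about a second, then let it come fully back up. Leave the other, empty crimper's handle alone and the vial standing in its nest.

Things in the scene. Friction and masses are not known exactly. Their poses are not given: they have to be found in the camera images.
- lever_handle (a point): Middle of the loaded crimper's handle: a level black crossbar, 60 mm long, 24 mm thick, on the free end of a steel lever that points roughly at the robot. Free space above and around. Axes at rest: z up, y along the bar, x level towards the press. The hinge axis (along y) is 147 mm along x and 103 mm lower; the handle swings on a 180 mm radius from 278 mm to 128 mm above the bench.
- lever (a joint): Swing of that lever, rad: 0 at rest (35 degrees above level), growing as the handle goes down, 0.87 at the stop (15 degrees below level). A spring returns it to 0 when let go; pushing down takes about 5 N at first, 11 N at the stop. The press, fixed to the bench, is a grey base 140 x 130 mm, two posts and a bridge, 189 mm high; its head goes down with the lever.
- spare_lever (a joint): Swing of the lever of the other crimper, the same in every way but with no vial in its nest; 0 at rest (up). The two stand side by side, some 26 to 61 cm apart; either may be on the left.
- vial_center (a point): Centre (half-way up) of the amber glass vial with bare aluminium cap, 28 mm across, 48 mm tall, standing loose in the 10 mm high steel ring on the loaded crimper's base, its foot 22 mm above the bench. z is up along it. Its axis is 122 mm along x from the handle at rest, straight behind it.
There are look-alikes about, which are no part of the job. Of the things shaped like the part that bears vial_center, the amber glass one is meant.

How it is judged:
By the outcome, as a careful person would: the job done as asked, in the order asked, and still so for the second after the job is handed in, with the robot touching nothing.
It also fails if it takes over 38 s, if anything falls off the work surface, if the arm or the gripper's body presses on something with over 40 N, if the wrist force passes 120 N, or if a joint passes its speed limit or range.

## Robot

A 6-joint arm with a two-finger parallel gripper is mounted at the origin on the work surface. World frame = base frame: x ahead of the robot, y to its left, z up, the work surface at z = 0. Lengths are in m, angles in degrees, forces in N, time in s.
With the tool pointing down it reaches from about 0.3 to 0.75 m from the base axis. Payload 8.5 kg.
Tool frame: the origin (TCP) lies between the finger pads; the fingertips stand env.finger_overhang ahead of it and the grasp point (between the pads) lies 2 mm behind it (env.finger_overhang is the distance from the TCP to the fingertips, in m); z points along the fingers, y is the line along which they close (so a half turn about z gives the same grasp; the last joint's range is limited). The gripper opens to 85 mm and grips with 20 to 120 N. Pads are 22 mm wide; open, the fingers measure 114 mm over their backs; the gripper's body (76 mm by 85 mm) begins 54 mm behind the grasp point. The pads swing forward as they close: fully open they stand 13 mm farther back than shut.
Start: joints at [57.508, 21.807, 74.336, -0, 83.858, -12.336], TCP at [0.19, 0.516, 0.248] pointing down, gripper open.
Joint ranges: [-178.18, 178.18], [-50.72, 133.34], [12.68, 142.11], [-81.47, 261.47], [9.98, 163.14], [-165.26, 165.26]. Speed limits (degrees/s): [136.94, 136.94, 180, 180, 180, 180].

## Interface

Orientations are given as a 3x3 rotation matrix whose columns are the frame's x, y, z axes.
In Python, from rig import env gives the robot as it stands. The module is installed in compiled form; this text tells all that it offers.
- The arm moves only by the tool jog_arm, never from a script. Its arguments are lists of equal length, an entry for each row: "hand": the finger opening in m, from 0 to 0.0854; "travel": the shift along the world's x, y, z in m, a list of three; "yaw": the turn about the world's z in rad. A call has exactly 5 rows; each row shifts and turns the commanded pose from where the row before left it; what a row does not reach is not made up. A row lasts 1/8 s, in which the tool goes at most 62.5 mm and 10.7 degrees, less where a joint would pass 70% of its speed; a pose out of reach is approached as far as the arm can. A call is refused whole if a number of a shift passes 0.0625 or a number of a turn 0.188, either way. A call with a gripper value outside its range is refused whole. The fingers move at their own pace and stop on an object; "grip_force" is the grip in N (left out, the last holds). Time passes only in rows, so rows that do not move let the fingers close, or fill a call up. It gives the time, the measured TCP pose, the force, the opening and the grip force at its end, in the units of the state.
- env.observe(): the state, without advancing time (a new reading comes with each control period).
- env.get_image(name): name is "scene" or "top" or "wrist"; returns the picture (480x640x3 uint8, red, green, blue); there is no depth.
- env.calibration(name): a dict with "fx", "fy", "cx", "cy" (pixels), "position" and "rotation" of the camera in the world; the wrist camera has in their place "hand_eye" (4x4, takes a point from camera to tool coordinates, whose origin is the TCP and whose axes are the flange's). Camera axes: x right, y down, z forward; pixel columns grow to the right and rows downward; lengths in m; the calibration is good to about 2 mm. A picture is of the moment at which its call begins: read the wrist's pose just before it. calibration takes no time and is no camera call.
- env.close_job(): hands the job in; it is judged then, once.
The state is a dict: "time_s": time; "q": joint angles; "qvel": joint speeds; "joint_efforts": joint torques, N m; "position": TCP position; "tool_rot": TCP orientation; "ft_force": force on the tool from outside, world axes, zero at the start; "wrist_torque": the same for the moment, N m; "grip_width": finger opening in m; "gripper_force": force on a finger pad.
Only numpy, scipy, OpenCV 4.12 (cv2) and the standard library are available. Lean on these libraries where they do the work, as an engineer would, in place of code of your own. Each camera call takes 0.05 s, during which the arm holds its last target. There are 200 camera calls.

## Working session

There is one attempt and no reset: what is moved stays moved. The work goes in short steps, Python scripts to look and compute and a tool call to move; the robot and the scene stay as the last step left them, time stands still between calls to the robot, and variables do not carry over. Pictures are saved under pics/ and viewed, at most 10 in all, crops included, and the job is handed in when it is done.

Besides the shell and the picture viewer there is one more tool, called after "Call:" as name(argument=value, ...) on one line, values as JSON. jog_arm: Moves the arm, as the interface text tells. Its arguments: {"type":"object","properties":{"hand":{"type":"array"},"travel":{"type":"array"},"yaw":{"type":"array"},"grip_force":{"type":"number"}},"required":["hand","travel","yaw"]}

```bash
mkdir -p pics; python3 - <<'E'
from rig import env
import cv2
for n in("scene","top"):
    cv2.imwrite(f"pics/{n}0.png",env.get_image(n)[:,:,::-1]); print(n,env.calibration(n))
s=env.observe();print(s['time_s'],s['position'],s['tool_rot'],s['ft_force'],env.finger_overhang)
E
```

```text
scene {'fx': 539.3445795834439, 'fy': 539.3445795834439, 'cx': 325.6238473708386, 'cy': 241.3089278489604, 'position': array([1.2186292 , 0.55081328, 0.73483065]), 'rotation': array([[-0.7110763 ,  0.39662481, -0.58056804],
       [ 0.70310928,  0.39782577, -0.58938273],
       [-0.00279888, -0.82729887, -0.56175506]])}
top {'fx': 556.639004832216, 'fy': 556.639004832216, 'cx': 315.4307715374671, 'cy': 245.33107579180887, 'position': array([ 0.47512668, -0.01365697,  1.44689208]), 'rotation': array([[-2.53949319e-02, -9.91573416e-01,  1.27032507e-01],
       [-9.99674268e-01,  2.55119559e-02, -7.05982661e-04],
       [-2.54081407e-03, -1.27009057e-01, -9.91898303e-01]])}
0.1 [0.18938185 0.51612157 0.24776885] [[-9.38748101e-01  3.44603359e-01 -7.26773395e-04]
 [ 3.44603992e-01  9.38747504e-01 -1.10086660e-03]
 [ 3.02894384e-04 -1.28388544e-03 -9.99999130e-01]] [-0.3147117   0.05237113  0.34492847] 0.017
```

View pics/scene0.png

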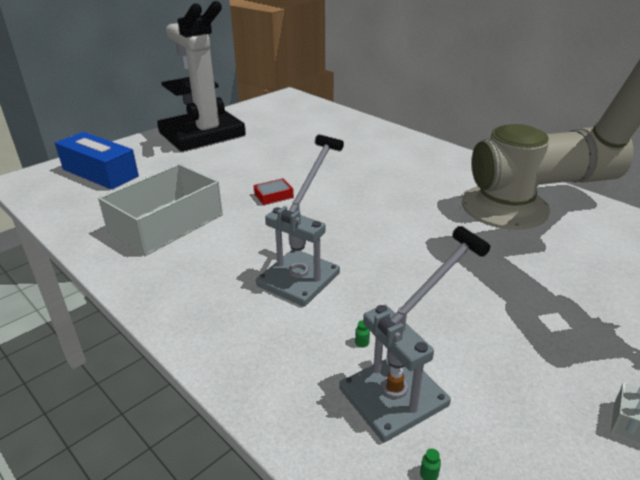

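View pics/top0.png

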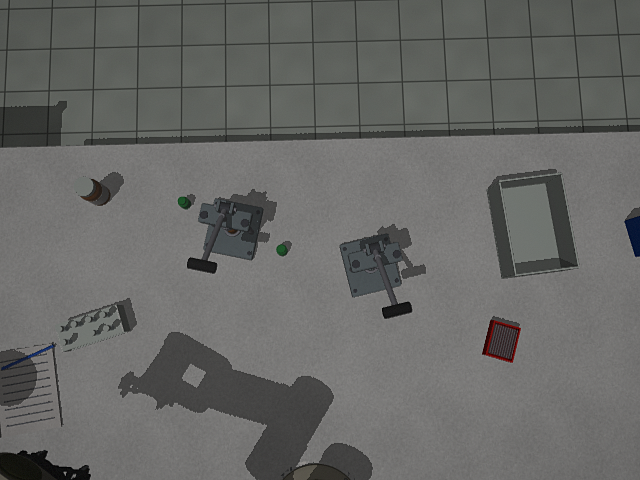

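The scene picture shows two crimpers. The near one (handle at 471,241 in scene; 202,265 in top) has an amber vial at (396,382). The far one (handle at 330,142; 397,310 in top) has an empty ring at (300,267). The look-alikes are green vials at (362,334) and (430,465), plus a brown bottle on the left in top. The near crimper fits, so I'll confirm it with a crop and triangulate.

```bash
cat > h.py <<'E'
from rig import env
import numpy as np, cv2
def tri(pix):
    A=[];b=[]
    for n,(u,v) in pix.items():
        c=env.calibration(n);d=c['rotation']@[(u-c['cx'])/c['fx'],(v-c['cy'])/c['fy'],1];d/=np.linalg.norm(d)
        P=np.eye(3)-np.outer(d,d);A.append(P);b.append(P@c['position'])
    A=np.vstack(A);b=np.hstack(b);x=np.linalg.lstsq(A,b,rcond=None)[0];return x,np.linalg.norm(A@x-b)
def onz(n,u,v,z):
    c=env.calibration(n);d=c['rotation']@[(u-c['cx'])/c['fx'],(v-c['cy'])/c['fy'],1]
    return c['position']+d*(z-c['position'][2])/d[2]
E
python3 - <<'E'
from h import *
print(tri({'scene':(471,241),'top':(202,265)}))
print(tri({'scene':(330,142),'top':(397,310)}))
print('vial scene',onz('scene',396,382,.046))
im=cv2.imread('pics/top0.png');s=cv2.imread('pics/scene0.png')
a=cv2.resize(im[180:285,170:300],None,fx=3,fy=3,interpolation=2);b=cv2.resize(s[215:425,330:500],(340,420),interpolation=2)
o=np.zeros((420,740,3),np.uint8);o[:315,:390]=a;o[:,400:]=b;cv2.imwrite('pics/c1.png',o)
# bar: dark pixels top
m=(im[255:278,180:225].max(2)<45).astype(np.uint8);n,l,st,c=cv2.connectedComponentsWithStats(m)
k=1+st[1:,4].argmax();ys,xs=np.where(l==k);p=np.c_[xs+180,ys+255].astype(np.float32);r=cv2.minAreaRect(p);print(r,p.mean(0))
bx=cv2.boxPoints(r);print([onz('top',*q,.278)[:2].round(3) for q in bx], onz('top',*r[0],.278))
m=(s[220:262,445:500].max(2)<45).astype(np.uint8);n,l,st,c=cv2.connectedComponentsWithStats(m)
k=1+st[1:,4].argmax();ys,xs=np.where(l==k);r2=cv2.minAreaRect(np.c_[xs+445,ys+220].astype(np.float32));print(r2,tri({'scene':r2[0],'top':r[0]}))
E
```

```text
(array([0.58947588, 0.22543915, 0.27728679]), np.float64(0.0006262500974106301))
(array([ 0.48444573, -0.18084494,  0.27888304]), np.float64(0.00019188535841410014))
vial scene [0.71400758 0.20205934 0.046     ]
((201.7692413330078, 263.6538391113281), (29.61353302001953, 13.139780044555664), 11.309932708740234) [201.63322 264.82132]
[array([0.585, 0.259]), array([0.613, 0.254]), array([0.599, 0.193]), array([0.572, 0.198])] [0.59204235 0.22616547 0.278     ]
((471.0518798828125, 240.6934051513672), (39.093502044677734, 14.638344764709473), 34.38034439086914) (array([0.59184629, 0.22601947, 0.27927638]), np.float64(0.00018885320774326086))
```

View pics/c1.png

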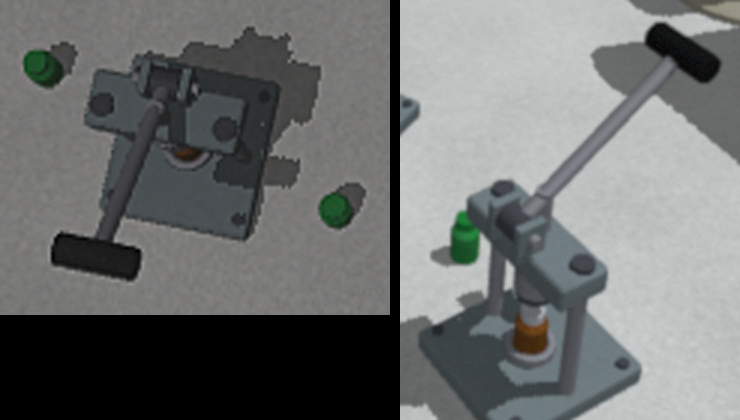

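The crop confirms it: amber vial with bare cap in the nest of the crimper at handle ≈ (0.590, 0.226, 0.278), facing about -12°. I'll push the bar down with closed fingers, following the arc.

Call:
jog_arm(hand=[0,0,0,0,0], travel=[[0,0,0.05],[0,0,0.05],[0.04,-0.029,0],[0.04,-0.029,0],[0.04,-0.029,0]], yaw=[0,0,0,0,0], grip_force=40)

```text
time_s: 0.72
position: [0.3104, 0.4283, 0.348]
tool_rot: [[-0.939, 0.344, -0.001], [0.344, 0.939, -0.0], [0.0, -0.001, -1.0]]
ft_force: [-0.6, -0.1, 0.6]
grip_width: -0.0001
gripper_force: 0.0
```

Call:
jog_arm(hand=[0,0,0,0,0], travel=[[0.04,-0.029,0],[0.04,-0.029,0],[0.04,-0.029,0],[0.04,-0.029,0],[0.04,-0.029,0]], yaw=[0,0,0,0,0])

```text
time_s: 1.35
position: [0.5106, 0.2831, 0.348]
tool_rot: [[-0.939, 0.345, -0.001], [0.345, 0.939, -0.0], [0.001, -0.0, -1.0]]
ft_force: [0.1, 0.0, -0.3]
grip_width: -0.0004
gripper_force: 0.0
```

Call:
jog_arm(hand=[0,0,0,0,0], travel=[[0.04,-0.029,0],[0.04,-0.029,0],[0,0,0],[0,0,0],[0,0,0]], yaw=[0,0.05,0.05,0.05,0])

```text
time_s: 1.98
position: [0.5896, 0.2262, 0.3478]
tool_rot: [[-0.98, 0.201, -0.001], [0.201, 0.98, -0.0], [0.001, -0.0, -1.0]]
ft_force: [0.1, 0.5, 0.5]
grip_width: 0.0001
gripper_force: 0.0
```

```bash
python3 - <<'E'
from h import *
w=env.get_image('wrist');s=env.get_image('scene')
o=np.hstack([cv2.resize(w,(400,300)),cv2.resize(s[140:440,300:620],(400,375))[:300]])
cv2.imwrite('pics/c2.png',o[:,:,::-1])
E
```

```text
(no output)
```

View pics/c2.png

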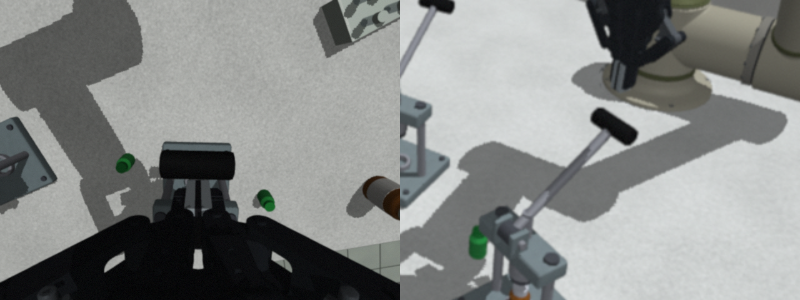

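The wrist view shows the bar centred left to right at about (197,165) in the half-size picture and parallel to the finger line. The scene view shows the fingers above the bar. Checking the bar position from the wrist camera.

```bash
python3 - <<'E'
from h import *
c=env.calibration('wrist');s=env.observe();H=np.array(c['hand_eye']);R=np.array(s['tool_rot']);p=s['position']
w=cv2.cvtColor(env.get_image('wrist'),cv2.COLOR_RGB2BGR)
m=(w[235:300,240:390].max(2)<45).astype(np.uint8);n,l,st,cc=cv2.connectedComponentsWithStats(m);k=1+st[1:,4].argmax();print(st[k])
for v in (264,):
  d=R@H[:3,:3]@[(315-c['cx'])/c['fx'],(v-c['cy'])/c['fy'],1];o=p+R@H[:3,3];print(o+d*(.278-o[2])/d[2])
print(p)
E
```

```text
[  15    4  120   61 5631]
[0.58791925 0.22577321 0.278     ]
[0.58942131 0.22636904 0.3481146 ]
```

Call:
jog_arm(hand=[0,0,0,0,0], travel=[[0,0,-0.015],[0,0,-0.015],[0,0,-0.005],[0,0,-0.004],[0,0,-0.003]], yaw=[0,0,0,0,0])

```text
time_s: 2.75
position: [0.5895, 0.2264, 0.3068]
tool_rot: [[-0.98, 0.2, 0.001], [0.2, 0.98, 0.0], [-0.0, 0.0, -1.0]]
ft_force: [-6.6, -0.2, 9.5]
grip_width: 0.0003
gripper_force: 4.8
```

Call:
jog_arm(hand=[0,0,0,0,0], travel=[[-0.001,0,-0.003],[-0.002,0,-0.003],[-0.002,0.001,-0.003],[-0.002,0,-0.003],[0,0,0]], yaw=[0,0,0,0,0])

```text
time_s: 3.38
position: [0.5819, 0.2281, 0.2961]
tool_rot: [[-0.98, 0.2, 0.001], [0.2, 0.98, 0.002], [-0.001, 0.002, -1.0]]
ft_force: [-5.5, 2.6, 9.0]
grip_width: 0.0001
gripper_force: 4.3
```

Call:
jog_arm(hand=[0,0,0,0,0], travel=[[-0.005,0.001,-0.008],[-0.004,0.001,-0.008],[-0.004,0.001,-0.01],[-0.004,0.001,-0.01],[-0.003,0,-0.01]], yaw=[0,0,0,0,0])

```text
time_s: 4.0
position: [0.562, 0.2323, 0.25]
tool_rot: [[-0.98, 0.2, 0.002], [0.2, 0.98, 0.002], [-0.001, 0.002, -1.0]]
ft_force: [-5.1, 4.2, 8.6]
grip_width: -0.0002
gripper_force: 4.5
```

Call:
jog_arm(hand=[0,0,0,0,0], travel=[[-0.002,0.001,-0.01],[-0.002,0,-0.01],[-0.001,0,-0.01],[0,0,-0.01],[0,0,-0.01]], yaw=[0,0,0,0,0])

```text
time_s: 4.62
position: [0.5571, 0.233, 0.1997]
tool_rot: [[-0.98, 0.2, 0.001], [0.2, 0.98, 0.001], [-0.001, 0.002, -1.0]]
ft_force: [-6.5, 1.4, 9.9]
grip_width: -0.0003
gripper_force: 4.6
```

Call:
jog_arm(hand=[0,0,0,0,0], travel=[[0,0,-0.01],[0.001,0,-0.01],[0.001,0,-0.008],[0.001,0,-0.005],[0.001,0,-0.003]], yaw=[0,0,0,0,0])

```text
time_s: 5.25
position: [0.5611, 0.2325, 0.1636]
tool_rot: [[-0.98, 0.2, 0.0], [0.2, 0.98, 0.0], [-0.0, 0.0, -1.0]]
ft_force: [-6.1, -0.3, 9.1]
grip_width: -0.0002
gripper_force: 4.8
```

Call:
jog_arm(hand=[0,0,0,0,0], travel=[[0,0,-0.002],[0,0,-0.002],[0,0,-0.001],[0,0,0],[0,0,0]], yaw=[0,0,0,0,0])

```text
time_s: 5.88
position: [0.5618, 0.2324, 0.1592]
tool_rot: [[-0.98, 0.2, 0.002], [0.2, 0.98, 0.0], [-0.002, 0.001, -1.0]]
ft_force: [-3.6, -2.0, 10.3]
grip_width: 0.0001
gripper_force: 5.0
```

Nearly at the stop. I'll step on in 1 mm rows until the force climbs.

Call:
jog_arm(hand=[0,0,0,0,0], travel=[[0,0,-0.001],[0,0,-0.001],[0,0,-0.001],[0,0,0],[0,0,0]], yaw=[0,0,0,0,0])

```text
time_s: 6.5
position: [0.5621, 0.2323, 0.1574]
tool_rot: [[-0.98, 0.2, 0.004], [0.2, 0.98, 0.0], [-0.004, 0.001, -1.0]]
ft_force: [-5.4, -1.3, 17.1]
grip_width: -0.0001
gripper_force: 8.6
```

Call:
jog_arm(hand=[0,0,0,0,0], travel=[[0,0,-0.001],[0,0,0],[0,0,0],[0,0,0],[0,0,0]], yaw=[0,0,0,0,0])

```text
time_s: 7.12
position: [0.5622, 0.2323, 0.1572]
tool_rot: [[-0.98, 0.2, 0.005], [0.2, 0.98, 0.0], [-0.005, 0.001, -1.0]]
ft_force: [-7.9, -2.6, 21.3]
grip_width: -0.0004
gripper_force: 11.1
```

```bash
python3 - <<'E'
from h import *
s=env.get_image('scene');cv2.imwrite('pics/c3.png',cv2.resize(s[200:440,330:560],(575,600))[:,:,::-1])
E
```

```text
(no output)
```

View pics/c3.png

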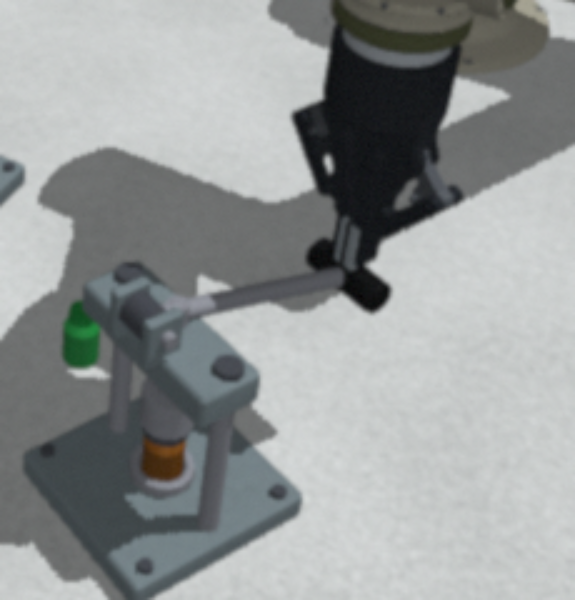

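The lever is below level, the head is down over the vial (165,460), and the fingers are on the bar's middle. The last 1 mm command moved the tool only 0.2 mm, so this is the stop, reached about 0.9 s ago. I'll hold a little longer, then follow it up.

Call:
jog_arm(hand=[0,0,0,0,0], travel=[[0,0,0],[0,0,0],[0,0,0.004],[-0.001,0,0.01],[-0.002,0,0.01]], yaw=[0,0,0,0,0])

```text
time_s: 7.8
position: [0.5591, 0.2328, 0.1795]
tool_rot: [[-0.98, 0.2, 0.004], [0.2, 0.98, 0.001], [-0.003, 0.002, -1.0]]
ft_force: [0.5, 0.8, 8.3]
grip_width: 0.0001
gripper_force: 4.4
```

Call:
jog_arm(hand=[0,0,0,0,0], travel=[[-0.001,0,0.012],[0,0,0.012],[0,0,0.012],[0.001,0,0.012],[0.002,0,0.012]], yaw=[0,0,0,0,0])

```text
time_s: 8.43
position: [0.5619, 0.2321, 0.2395]
tool_rot: [[-0.98, 0.201, 0.006], [0.201, 0.98, 0.0], [-0.005, 0.001, -1.0]]
ft_force: [3.0, -1.5, 4.8]
grip_width: 0.0002
gripper_force: 2.5
```

Call:
jog_arm(hand=[0,0,0,0,0], travel=[[0.004,-0.001,0.012],[0.005,-0.001,0.012],[0.006,-0.001,0.012],[0.006,-0.001,0.012],[0.006,-0.001,0.012]], yaw=[0,0,0,0,0])

```text
time_s: 9.05
position: [0.5882, 0.2269, 0.2989]
tool_rot: [[-0.98, 0.201, 0.003], [0.201, 0.98, -0.0], [-0.003, 0.0, -1.0]]
ft_force: [1.7, 0.2, 2.9]
grip_width: 0.0001
gripper_force: 1.3
```

Call:
jog_arm(hand=[0,0,0,0,0], travel=[[0,0,0.012],[0,0,0.015],[0,0,0.02],[0,0,0.03],[0,0,0.03]], yaw=[0,0,0,0,0])

```text
time_s: 9.68
position: [0.587, 0.2275, 0.4054]
tool_rot: [[-0.98, 0.2, -0.001], [0.2, 0.98, 0.0], [0.001, -0.0, -1.0]]
ft_force: [0.5, 0.4, 0.7]
grip_width: 0.0002
gripper_force: 0.0
```

Call:
jog_arm(hand=[0,0,0,0,0], travel=[[-0.04,0.029,0],[-0.04,0.029,0],[0,0,0],[0,0,0],[0,0,0]], yaw=[0,0,0,0,0])

```text
time_s: 10.3
position: [0.5082, 0.2847, 0.4038]
tool_rot: [[-0.979, 0.202, -0.001], [0.202, 0.979, -0.0], [0.001, -0.001, -1.0]]
ft_force: [-0.6, 1.4, -0.5]
grip_width: -0.0004
gripper_force: 0.0
```

```bash
python3 - <<'E'
from h import *
s=env.get_image('scene');cv2.imwrite('pics/c4.png',s[100:460,220:560,::-1])
E
```

```text
(no output)
```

View pics/c4.png

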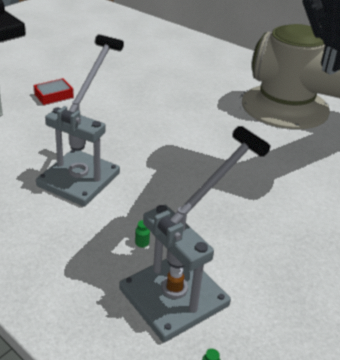

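The handle is back at (251,141) in the crop, which is (471,241) in the full picture, the same as at the start. The vial is standing in its nest at (176,282), the spare handle is unmoved, and the arm is clear.

```bash
python3 -c "
from rig import env
print(env.close_job())"
```

```text
the job is handed in; nothing more can be done
None
```

I pushed the loaded crimper's handle down to its stop, held it there for about 1.2 s and followed it fully back up, with the vial still standing in its nest and the spare handle untouched; the job is handed in.

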